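# Push the pawn and press the chess clock

### The arm

A 7-joint arm with a two-finger parallel gripper is mounted at the origin on the work surface. World frame = base frame: x ahead of the robot, y to its left, z up, the work surface at z = 0. Lengths are in m, angles in rad, forces in N, time in s.
With the tool pointing down it reaches from about 0.425 to 0.925 m from the base axis. Payload 6.8 kg.
Tool frame: the origin (TCP) lies midway between the tips of the shut fingers; the grasp point (between the pads) lies 19 mm behind it; y points along the fingers, z is the direction in which the jaws open and shut, and the axes are right-handed (so a half turn about y gives the same grasp; the last joint's range is limited). The gripper opens to 85 mm and grips with 20 to 120 N. Pads are 22 mm wide; open, the fingers measure 114 mm over their backs; the gripper's body (76 mm by 85 mm) begins 54 mm behind the grasp point. The pads swing forward as they close: fully open they stand 13 mm farther back than shut.
Start: joints at [1.019, 0.477, 0.022, 1.555, -0.011, 1.109, -0.083], TCP at [0.29, -0.61, 0.231] pointing down, gripper open.
Joint ranges: [-2.96, 2.96], [-0.34, 2.1], [-1.41, 1.46], [0.24, 2.44], [-1.37, 4.51], [0.17, 1.92], [-2.96, 2.96]. Speed limits (rad/s): [2.39, 2.39, 3.14, 3.14, 3.14, 3.14, 3.14].

### API

Orientations are given as a unit quaternion [w, x, y, z].
In Python, from station import bot gives the robot as it stands. The module is installed in compiled form; this text tells all that it offers.
- The arm moves only by the shell command python3 -m crank 'ROWS' [FORCE]. ROWS is JSON, a list of rows, each an object with "linear": the shift along the tool's x, y, z in m, a list of three; "dr": the turn, a rotation vector about the tool's x, y, z in degrees, a list of three; "hand": the gripper command: -1 is shut, 1 is fully open, values between are in proportion. A call has 1 to 10 rows; each row is the pose to reach, as a shift and turn from the pose commanded when the call began, along the tool's axes at that moment; what a row does not reach only later rows make up. A row lasts 1/12 s, in which the tool goes at most 41.7 mm and 7.16 degrees, less where a joint would pass 70% of its speed; a pose out of reach is approached as far as the arm can. A call with a gripper value outside its range is refused whole. The fingers move at their own pace and stop on an object; FORCE is the grip in N (left out, the last holds). Time passes only in rows, so rows that repeat a pose let the fingers close. It gives the time, the measured TCP pose, the force and the opening at its end, in the units of the state.
- bot.get_obs(): the state, without advancing time (a new reading comes with each control period).
- bot.read_camera(name): name is "scene" or "top" or "wrist"; returns the picture (400x640x3 uint8, blue, green, red); there is no depth.
- bot.camera_params(name): a dict with "K" (3x3 intrinsics, pixels), "R" (3x3) and "t" (3): a world point X has camera coordinates R X + t; the wrist camera has in their place "hand_eye" (4x4, takes a point from camera to tool coordinates, whose origin is the TCP and whose axes are the tool frame's). Camera axes: x right, y down, z forward; pixel columns grow to the right and rows downward; lengths in m; the calibration is good to about 2 mm. A picture is of the moment at which its call begins: read the wrist's pose just before it. camera_params takes no time and is no camera call.
- bot.hand_in(): hands the job in, once; it reports no verdict.
Trained networks look in the newest picture that a camera, given by its name, has taken for a name from the list of things; names that differ only in an ending like _2 or _b are one class to them, and where a whole thing is asked for, a point or a joint stands for the part that bears it (a point fixed in the world has none). Each returns a list of dicts, best first, with "score" (0 to 1); they miss things now and then, are a little off and sometimes report something else, mostly with a low value. They report only what shows in the picture. A call takes as long as a camera call. They do not tell look-alikes from the thing itself.
- bot.search_frame(camera, target): "extent" ([left, top, right, bottom] in pixels, round what is visible of it).
- bot.cut_out(camera, target): "pixels" (400x640 bool, what is visible of it) and "extent" ([left, top, right, bottom] in pixels, round what is visible of it).
- bot.place_of(camera, target): "xy" ([column, row] in pixels: a listed point, or the origin of a listed thing).
The state is a dict: "t": time; "q": joint angles; "joint_vel": joint speeds; "joint_torque": joint torques, N m; "eef_pos": TCP position; "tool_rot": TCP orientation; "contact_force": force on the tool from outside, world axes, zero at the start; "torque": the same for the moment, N m; "gripper_width": opening from 0.0 (shut) to 1.0 (fully open).
Only numpy, scipy, OpenCV 4.12 (cv2) and the standard library are available. Lean on these libraries where they do the work, as an engineer would, in place of code of your own. Each camera call takes 0.05 s, during which the arm holds its last target. There are 200 camera calls.

### The job

Make your move at the chess board: with the fingertips push the pawn on the board straight ahead (away from the robot) into the middle of the next square, keeping it upright and never lifting it. Then gently press the raised near pad of the chess clock's rocker all the way down, so that the bar tips over. Do not touch the clock's far pad, do not disturb any other piece or the mug, and finish with the hand clear.

Things in the scene. Friction and masses are not known exactly. Their poses are not given: they have to be found in the camera images.
- board: Fixed wooden chess board, 430 x 430 x 18 mm, 8 x 8 squares of 50 mm inside a 15 mm border. Origin at the centre of its underside; its own +x axis points 'straight ahead', from the robot's side to the opponent's side, +y to the left; z up. Its top is 18 mm above its origin. Squares have centres at +-25, +-75, +-125, +-175 mm along x and y.
- goal_square (a point): Centre, on the board's top surface, of the empty square that the pawn is to be pushed into (board x +25, y +25 mm). Not marked: it is the square straight ahead (board +x) of the pawn's square. The squares all round this one and the pawn's square are empty at the start.
- pawn: The pawn to move: the only pawn on the board, the smallest piece there: round foot 30 mm in diameter with an upright rim 11 mm high, thin waist, ball head 22 mm across, 49 mm tall in all, about 30 g, loose. Origin at the centre of its underside. Starts in the square at board x -25, y +25 mm, up to 5 mm off its centre each way.
- rocker (a joint): Angle of the chess clock's rocker bar, rad. 0 (start): near pad raised, far pad down. Grows as the near pad is pressed; 0.28 is fully over (near pad down, far pad raised), a hard stop. About 2.5 N at the pad moves it, no spring: it stays where it is left.
- near_pad (a point): Centre of the top of the rocker's near pad (the end towards the robot): a round black pad 24 mm in diameter, 67 mm along the clock's -x from its middle. It moves with the rocker: 95 mm above the table when raised, 76 mm when fully pressed. The pad slopes by 0.14 rad (outer edge 1.7 mm higher when raised, inner edge 1.7 mm higher when down), so a flat fingertip is at about 78 mm when the pad is fully down.
- far_pad (a point): The rocker's other pad, at the end away from the robot, the same shape and size; it is the opponent's and must not be touched. This point is the centre of its top, 76 mm above the table at the start; it moves with the rocker.
- clock: Fixed chess clock, a dark wooden box 180 (x) x 65 (y) x 60 mm with two black displays on its -y side and a metal rocker bar on a 16 mm high pivot on top, the bar lengthwise with a round pad at each end. Stands to the left (+y) of the board. Origin at the centre of its underside; its -x end is the near end.
- near_king: King, 86 mm tall with a small cross on top, foot 37 mm in diameter, on the row of squares nearest the robot (board x about -175, y about -75 mm). Stands upright on the board; loose; origin at the centre of its underside. Bystander: leave it alone.
- far_king: King, as the other one, two squares beyond the goal square (board x about +125, y about +25 mm). Stands upright on the board; loose; origin at the centre of its underside. Bystander: leave it alone.
- rook: Rook, 52 mm tall, foot 35 mm. Stands upright on the board; loose; origin at the centre of its underside. Bystander: leave it alone. Rook, knight and bishop share, in any order, the squares at board (x, y) of about (25, -125), (75, 125) and (-75, 175) mm.
- knight: Knight (horse's head), 67 mm tall, foot 34 mm. Stands upright on the board; loose; origin at the centre of its underside. Bystander: leave it alone.
- bishop: Bishop, 74 mm tall, pointed top, foot 33 mm. Stands upright on the board; loose; origin at the centre of its underside. Bystander: leave it alone.
- taken_pawn: A captured pawn, same shape as the other, standing on the table beside the clock, on the clock's +y side towards its near end. Loose; origin at the centre of its underside. Bystander: leave it alone.
- taken_bishop: A captured bishop, 74 mm tall, standing on the table on the clock's +y side. Loose; origin at the centre of its underside. Bystander: leave it alone.
- mug: White mug, 80 mm wide, 95 mm tall, on the table to the right of the board. Loose; origin at the centre of its underside. Bystander: leave it alone.
Things that resemble listed ones, but are neither listed nor needed, are in the scene too. Leave any purple or red look-alike of the clock alone.

How it is judged:
On the way, in this order (a step that is already met when the one before it is completed fails the run):
1. the pawn stands upright in the middle of the next square (horizontal distance between pawn and goal_square below 0.012 m and angle between pawn's own z axis and vertical below 0.15 rad and linear speed of pawn below 0.02 m/s and z of pawn in the frame of goal_square below 0.004 m), for 0.2 s.
2. the clock's near pad is pressed down, the pawn still in its new square (all of step 1 and value of joint rocker above 0.22 rad), for 0.1 s.
At the end, for the whole second after the job is handed in: The pawn stands upright and still on the board with its centre within 12 mm of the centre of the next square; the rocker is tipped over to more than 0.22 of 0.28 rad (near pad down to within 4 mm) and stays there; every other piece and the mug stand within 10 mm of where they started (all of step 2 and distance of each of near_king, far_king, rook, knight, bishop, taken_pawn, taken_bishop, mug from where it was at the start of the episode below 0.01 m); the robot touches nothing.
It fails at once if the pawn is lifted more than 6 mm off the board or tipped by more than 0.5 rad (z of pawn in the frame of goal_square above 0.006 m or angle between pawn's own z axis and vertical above 0.5 rad).
It fails at once if the clock is pressed roughly (more than 25 N) (contact force between clock and the fingers above 25 N or contact force between clock and the arm above 25 N).
It fails at once if the clock's far pad is touched (contact force between rocker_c2 and the fingers above 0.5 N or contact force between rocker_c2 and the arm above 0.5 N).
It fails at once if another piece or the mug is moved by more than 10 mm or tipped (distance of any of near_king, far_king, rook, knight, bishop, taken_pawn, taken_bishop, mug from where it was at the start of the episode above 0.01 m or angle between any of near_king, far_king, rook, knight, bishop, taken_pawn, taken_bishop, mug's own z axis and vertical above 0.4 rad).
It also fails if it takes over 48 s, if anything falls off the work surface, if the arm or the gripper's body presses on something with over 40 N, if the wrist force passes 120 N, or if a joint passes its speed limit or range.

## Working session

There is one attempt and no reset: what is moved stays moved. The work goes in short steps, Python scripts to look and compute and a shell command to move; the robot and the scene stay as the last step left them, time stands still between calls to the robot, and variables do not carry over. Pictures are saved under pics/ and viewed, about 8 in all and at most 12, crops included, and the job is handed in when it is done.

```bash
mkdir -p pics; python3 - <<'E'
from station import bot
import cv2,numpy as np
o=bot.get_obs(); print(o['t'],o['eef_pos'],o['tool_rot'],o['gripper_width'])
for c in("scene","top"):
    im=bot.read_camera(c); cv2.imwrite(f"pics/{c}0.png",im)
    p=bot.camera_params(c); print(c,np.round(p['K'],1).tolist(),np.round(p['R'],4).tolist(),np.round(p['t'],4).tolist())
    for n in("board","goal_square","pawn","clock","near_pad","far_pad","near_king","rook","knight","bishop","mug"):
        print(n,[(np.round(d['xy'],1).tolist(),round(d['score'],2)) for d in bot.place_of(c,n)][:4])
print(bot.camera_params("wrist"))
E
```

```text
0.0 [ 0.28954993 -0.60907727  0.23030086] [ 0.15544163 -0.15582295  0.69040498 -0.68912848] 0.9952772535192692
scene [[463.4, 0.0, 316.8], [0.0, 463.4, 202.3], [0.0, 0.0, 1.0]] [[-0.4422, 0.8969, -0.0009], [0.5081, 0.2497, -0.8243], [-0.7391, -0.3649, -0.5662]] [0.2516, -0.1868, 1.7473]
board [([283.7, 215.0], 0.69)]
goal_square [([287.0, 210.8], 0.6)]
pawn [([292.6, 204.1], 0.7)]
clock [([427.4, 208.6], 0.98), ([432.0, 259.6], 0.91), ([502.8, 231.1], 0.6), ([472.2, 264.5], 0.47)]
near_pad [([444.4, 177.5], 0.82), ([524.7, 198.8], 0.65), ([448.1, 222.3], 0.58)]
far_pad [([500.9, 222.3], 0.89), ([421.5, 198.3], 0.63)]
near_king [([283.7, 178.0], 0.52), ([472.8, 263.4], 0.49), ([313.4, 234.5], 0.29)]
rook [([243.3, 207.7], 0.62)]
knight [([313.9, 230.5], 0.63)]
bishop [([347.5, 207.3], 0.7)]
mug [([189.6, 176.4], 0.65)]
top [[448.3, 0.0, 319.9], [0.0, 448.3, 216.9], [0.0, 0.0, 1.0]] [[-0.0281, -0.9994, -0.0223], [-0.9926, 0.0305, -0.1173], [0.1179, 0.0189, -0.9929]] [-0.0005, 0.5015, 1.7045]
board [([351.6, 212.6], 0.71)]
goal_square [([345.5, 206.2], 0.76)]
pawn [([231.6, 195.9], 0.65
[... 288 characters left out ...]
256.6], 0.55), ([222.0, 230.3], 0.32)]
rook [([383.3, 202.2], 0.49)]
knight [([317.1, 200.7], 0.56)]
bishop [([211.7, 228.1], 0.56), ([315.6, 240.5], 0.53)]
mug [([456.0, 221.8], 0.79)]
{'K': array([[345.89729923,   0.        , 321.4753547 ],
       [  0.        , 345.89729923, 200.60238224],
       [  0.        ,   0.        ,   1.        ]]), 'hand_eye': array([[-3.07101950e-04,  9.63837487e-01,  2.66490534e-01,
        -6.81293683e-02],
       [-7.89279552e-04, -2.66490697e-01,  9.63837168e-01,
        -1.41457444e-01],
       [ 9.99999641e-01,  8.56607449e-05,  8.42577033e-04,
         5.81756667e-04],
       [ 0.00000000e+00,  0.00000000e+00,  0.00000000e+00,
         1.00000000e+00]])}
```

```bash
python3 - <<'E'
import cv2
t=cv2.imread("pics/top0.png"); cv2.imwrite("pics/topc.png",cv2.resize(t[130:340,140:480],None,fx=2.35,fy=2.35,interpolation=cv2.INTER_CUBIC))
s=cv2.imread("pics/scene0.png"); cv2.imwrite("pics/scenec.png",cv2.resize(s[110:320,200:560],None,fx=2.2,fy=2.2,interpolation=cv2.INTER_CUBIC))
E
```

```text
(no output)
```

View pics/topc.png

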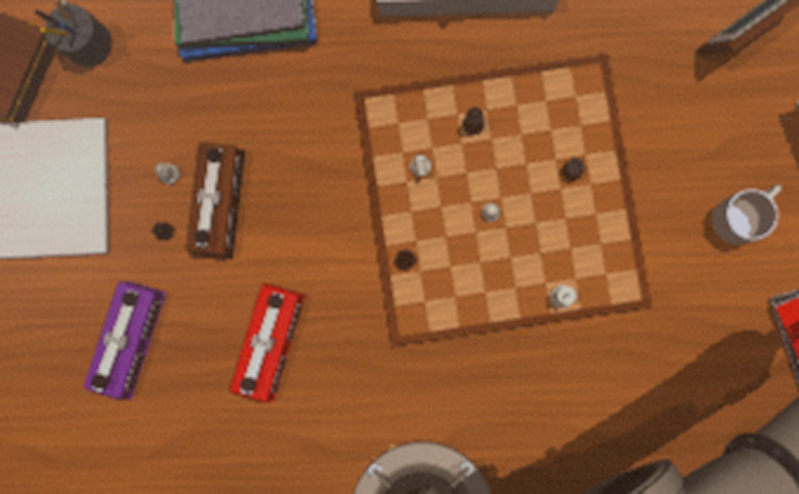

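View pics/scenec.png

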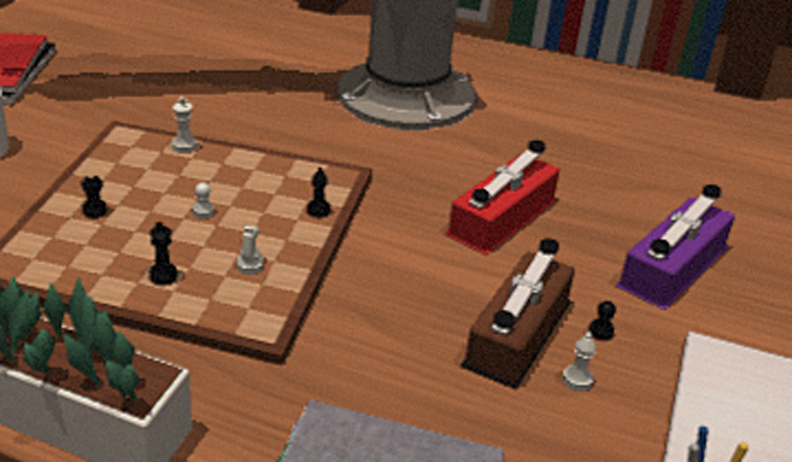

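The top view shows the board with four corners near full-image pixels (292,170), (398,154), (416,259) and (308,276).

What could be mistaken for the targets:
- **Pawn:** the white pawn on the board is at top (348,220). The black taken pawn is beside the clock at (209,228), with the taken bishop at (211,204).
- **Clock:** the brown one has its near pad at (226,232) and far pad at (231,196). The red clock is at about (252,275) and the purple one at about (190,275).

I choose the white pawn on the board and the brown clock.

```bash
cat > h.py <<'E'
from station import bot
import cv2,numpy as np
from scipy.optimize import least_squares
from scipy.spatial.transform import Rotation as Ro
def cam(c,o=None):
    p=bot.camera_params(c)
    if 'R' in p: return p['K'],np.array(p['R']),np.array(p['t'])
    q=o['tool_rot']; T=np.eye(4); T[:3,:3]=Ro.from_quat([q[1],q[2],q[3],q[0]]).as_matrix(); T[:3,3]=o['eef_pos']
    T=np.linalg.inv(T@p['hand_eye']); return p['K'],T[:3,:3],T[:3,3]
def ray(px,z,C):
    K,R,t=C; d=R.T@np.linalg.solve(K,[px[0],px[1],1]); c=-R.T@t
    return c+d*(z-c[2])/d[2]
def proj(X,C):
    K,R,t=C; x=(R@np.atleast_2d(X).T).T+t; x=x@K.T; return x[:,:2]/x[:,2:]
def bpt(b,x,y,z): # board pose b=(x,y,yaw)
    c,s=np.cos(b[2]),np.sin(b[2]); return np.array([b[0]+c*x-s*y,b[1]+s*x+c*y,z])
def boardfit(im,C,b0,skip=()):
    g=cv2.cvtColor(im,cv2.COLOR_BGR2GRAY); b=np.array(b0,float)
    P=[(x*.05,y*.05) for x in range(-3,4) for y in range(-3,4)]
    for w in (4,3,3):
        px=np.float32([proj(bpt(b,x,y,.018),C)[0] for x,y in P])
        ok=(px[:,0]>8)&(px[:,0]<632)&(px[:,1]>8)&(px[:,1]<392)
        q=px.copy(); q[ok]=cv2.cornerSubPix(g,px[ok].reshape(-1,1,2).copy(),(w,w),(-1,-1),(3,30,.01)).reshape(-1,2)
        ok&=np.linalg.norm(q-px,axis=1)<w
        W=np.array([ray(u,.018,C)[:2] for u in q]); I=np.where(ok)[0]
        f=lambda b:np.concatenate([(bpt(b,*P[i],0)[:2]-W[i]) for i in I])*1000
        r=least_squares(f,b,x_scale=[.01,.01,.01],loss='soft_l1'); b=r.x
    return b,len(I),np.median(np.abs(f(b)))
E
python3 - <<'E'
from h import *
cs=[(291.9,169.6),(397.9,154.3),(415.7,259.4),(307.7,276)]
C=cam('top'); W=np.array([ray(p,.018,C) for p in cs]); print(W.round(3))
m=W.mean(0); d=(W[0]+W[1]-W[2]-W[3])[:2]; b=[m[0],m[1],np.arctan2(d[1],d[0])]; print(b)
for c in('top','scene'):
    C=cam(c); im=cv2.imread(f'pics/{c}0.png'); r=boardfit(im,C,b); print(c,r)
    B=r[0]; print(' goal',bpt(B,.025,.025,.018),'pawnsq',bpt(B,-.025,.025,.018))
    bot.read_camera(c)
    for n in('pawn','taken_pawn'):
        for s in bot.cut_out(c,n)[:3]: print(' ',n,round(s['score'],2),np.round(s['extent']),s['pixels'].sum())
C=cam('top')
print('near top',ray((226,232),.095,C),'far',ray((231,196),.076,C), ray((225,232.5),.095,C),ray((232.1,193.4),.076,C))
C=cam('scene'); print('near sc',ray((444.4,177.5),.095,C),'far', ray((421.5,198.3),.076,C))
print('clear scene near from crop', ray((548/2.2+200,246/2.2+110),.095,C),ray((504/2.2+200,320/2.2+110),.076,C))
C=cam('top');
for n,p in dict(tp=(209,228),tb=(211,204),bis=(312,240.5)).items(): print(n,ray(p,.04,C))
E
```

```text
[[ 0.694  0.09   0.018]
 [ 0.742 -0.329  0.018]
 [ 0.328 -0.377  0.018]
 [ 0.276  0.038  0.018]]
[np.float64(0.5099125672589885), np.float64(-0.1446259937656624), np.float64(0.11957266903150059)]
top (array([ 0.5113826 , -0.14301461,  0.12121738]), 49, np.float64(0.39686105589573084))
 goal [ 0.53317613 -0.11517504  0.018     ] pawnsq [ 0.48354302 -0.12122107  0.018     ]
  pawn 0.58 [221. 190. 234. 236.] 230
  pawn 0.55 [343. 217. 353. 224.] 37
  taken_pawn 0.51 [205. 226. 212. 230.] 41
scene (array([ 0.50865357, -0.14480332,  0.11883707]), 48, np.float64(0.6329427503600216))
 goal [ 0.53051331 -0.1170157   0.018     ] pawnsq [ 0.48086595 -0.12294358  0.018     ]
  pawn 0.61 [285. 192. 297. 209.] 112
  pawn 0.52 [183. 165. 369. 280.] 11420
  taken_pawn 0.44 [468. 248. 478. 265.] 166
near top [0.44781791 0.33467184 0.095     ] far [0.58627571 0.31950182 0.076     ] [0.4460623  0.33841813 0.095     ] [0.59615906 0.31525263 0.076     ]
near sc [0.23872102 0.2723955  0.095     ] far [0.352381   0.23527713 0.076     ]
clear scene near from crop [0.45815752 0.33742884 0.095     ] [0.59223985 0.32192002 0.076     ]
tp [0.47027183 0.41314789 0.04      ]
tb [0.56354319 0.40545017 0.04      ]
bis [0.4103363  0.01731496 0.04      ]
```

```bash
python3 - <<'E'
from h import *
o=bot.get_obs(); q=o['tool_rot']; R=Ro.from_quat([q[1],q[2],q[3],q[0]]).as_matrix(); print('tool axes cols\n',R.round(3))
yaw=.12
for s in(1,-1):
    x=np.array([s*np.cos(yaw),s*np.sin(yaw),0]); y=np.array([0,0,-1.]); T=np.c_[x,y,np.cross(x,y)]
    print(s,'turn deg',np.rad2deg(Ro.from_matrix(R.T@T).as_rotvec()).round(1))
b=[.510,-.144,.12]
for n,p in dict(pre=bpt(b,-.085,.025,.15)).items(): print(n,p,'shift',R.T@(p-o['eef_pos']))
E
```

```text
tool axes cols
 [[-0.903  0.     0.429]
 [-0.429 -0.    -0.903]
 [-0.    -1.     0.   ]]
1 turn deg [  -0.  -161.4    0. ]
-1 turn deg [-0.  18.6 -0. ]
pre [ 0.42261846 -0.12935532  0.15      ] shift [-0.32609827  0.0812974  -0.37675596]
```

```bash
python3 -m crank '[{"linear":[-0.326,0.03,-0.377],"dr":[0,18.6,0],"hand":-0.6},{"linear":[-0.326,0.03,-0.377],"dr":[0,18.6,0],"hand":-0.6},{"linear":[-0.326,0.03,-0.377],"dr":[0,18.6,0],"hand":-0.6},{"linear":[-0.326,0.03,-0.377],"dr":[0,18.6,0],"hand":-0.6},{"linear":[-0.326,0.03,-0.377],"dr":[0,18.6,0],"hand":-0.6},{"linear":[-0.326,0.03,-0.377],"dr":[0,18.6,0],"hand":-0.6},{"linear":[-0.326,0.03,-0.377],"dr":[0,18.6,0],"hand":-0.6},{"linear":[-0.326,0.03,-0.377],"dr":[0,18.6,0],"hand":-0.6},{"linear":[-0.326,0.03,-0.377],"dr":[0,18.6,0],"hand":-0.6},{"linear":[-0.326,0.03,-0.377],"dr":[0,18.6,0],"hand":-0.6}]' 20
```

```text
t: 2.33
eef_pos: [0.4007, -0.2068, 0.2066]
tool_rot: [-0.042, 0.042, -0.706, 0.706]
contact_force: [1.5, -0.6, -0.4]
gripper_width: 0.197
```

```bash
python3 -m crank '[{"linear":[-0.015,0.005,-0.037],"dr":[0,0,0],"hand":-0.6},{"linear":[-0.025,0.005,-0.06],"dr":[0,0,0],"hand":-0.6},{"linear":[-0.025,0.005,-0.06],"dr":[0,0,0],"hand":-0.6},{"linear":[-0.025,0.005,-0.06],"dr":[0,0,0],"hand":-0.6}]'
cat > look.py <<'E'
from h import *
import sys
o=bot.get_obs(); im=bot.read_camera('wrist'); C=cam('wrist',o); cv2.imwrite(f'pics/w{sys.argv[1]}.png',im)
r=boardfit(im,C,[.510,-.144,.12]); b=r[0]; print('board',r)
e=o['eef_pos']; d=e[:2]-b[:2]; c,s=np.cos(b[2]),np.sin(b[2])
tb=lambda X:(np.array([[c,s],[-s,c]])@(np.array(X)[:2]-b[:2])*1000).round(1)
q=o['tool_rot']; R=Ro.from_quat([q[1],q[2],q[3],q[0]]).as_matrix()
print('TCP',e,'in board mm',tb(e),'tool x in board deg',np.rad2deg(np.arctan2(R[1,0],R[0,0])-b[2]).round(1))
for n in('pawn',):
    for s_ in bot.place_of('wrist',n)[:3]: print(n,round(s_['score'],2),np.round(s_['xy'],1),'board',tb(ray(s_['xy'],.018,C)))
    for s_ in bot.cut_out('wrist',n)[:3]: print(' mask',round(s_['score'],2),np.round(s_['extent']),s_['pixels'].sum())
E
python3 look.py 1
```

```text
t: 2.67
eef_pos: [0.4187, -0.145, 0.2015]
tool_rot: [-0.044, 0.043, -0.706, 0.706]
contact_force: [-0.1, 0.3, -0.6]
gripper_width: 0.199
board (array([ 0.51215741, -0.14505073,  0.1218759 ]), 35, np.float64(0.1949403974469549))
TCP [ 0.41868349 -0.14497828  0.20152444] in board mm [-92.8  11.4] tool x in board deg -179.9
pawn 0.86 [309.3 103.2] board [-22.8  21.9]
 mask 0.94 [297.  85. 328. 118.] 864
 mask 0.38 [386. 243. 435. 296.] 1554
```

View pics/w1.png

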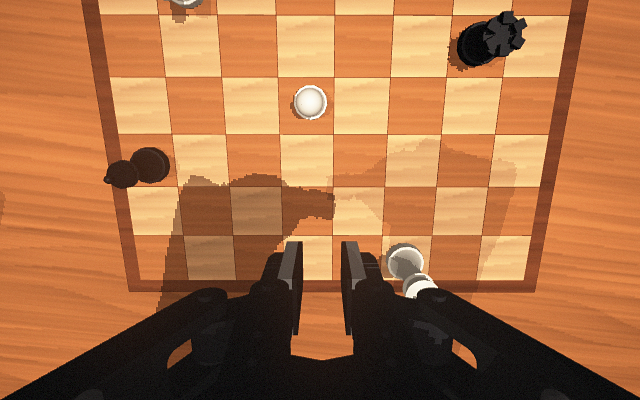

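The wrist view shows the white pawn alone at (309,103), with empty squares around it. The rook is top right, the bishop is on the left at (140,165), and the near king is at the lower right. The gap between the fingertips is about 17 mm, which will seat the pawn foot like a V.

```bash
python3 -m crank '[{"linear":[-0.018,0.01,-0.012],"dr":[0,0,0],"hand":-0.6},{"linear":[-0.018,0.05,-0.012],"dr":[0,0,0],"hand":-0.6},{"linear":[-0.018,0.09,-0.012],"dr":[0,0,0],"hand":-0.6},{"linear":[-0.018,0.13,-0.012],"dr":[0,0,0],"hand":-0.6},{"linear":[-0.018,0.16,-0.012],"dr":[0,0,0],"hand":-0.6},{"linear":[-0.018,0.176,-0.012],"dr":[0,0,0],"hand":-0.6},{"linear":[-0.018,0.176,-0.012],"dr":[0,0,0],"hand":-0.6},{"linear":[-0.018,0.176,-0.012],"dr":[0,0,0],"hand":-0.6}]'; python3 look.py 2
```

```text
t: 3.48
eef_pos: [0.4339, -0.1332, 0.0249]
tool_rot: [0.041, -0.042, 0.706, -0.706]
contact_force: [1.0, -0.6, 0.2]
gripper_width: 0.2
board (array([ 0.51010856, -0.14413024,  0.12077785]), 21, np.float64(0.040265495813790464))
TCP [ 0.43390204 -0.13322363  0.02486101] in board mm [-74.3  20. ] tool x in board deg -180.2
pawn 0.82 [320.4 140.5] board [-20.6  19.8]
 mask 0.65 [285. 102. 363. 185.] 4806
```

View pics/w2.png

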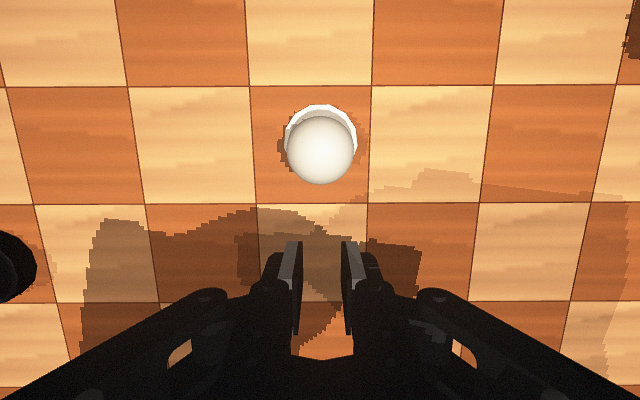

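The pawn is centred on the finger gap (column 321) with the foot rim showing. I'll push most of the way slowly, drifting about 4 mm to the left.

```bash
python3 -m crank '[{"linear":[-0.012,0,0],"dr":[0,0,0],"hand":-0.6},{"linear":[-0.022,0,0],"dr":[0,0,0],"hand":-0.6},{"linear":[-0.026,0,0],"dr":[0,0,0],"hand":-0.6},{"linear":[-0.030,0,0],"dr":[0,0,0],"hand":-0.6},{"linear":[-0.034,0,0],"dr":[0,0,0],"hand":-0.6},{"linear":[-0.038,0,-0.0005],"dr":[0,0,0],"hand":-0.6},{"linear":[-0.042,0,-0.001],"dr":[0,0,0],"hand":-0.6},{"linear":[-0.046,0,-0.0015],"dr":[0,0,0],"hand":-0.6},{"linear":[-0.05,0,-0.002],"dr":[0,0,0],"hand":-0.6},{"linear":[-0.05,0,-0.002],"dr":[0,0,0],"hand":-0.6}]'; python3 look.py 3
```

```text
t: 4.47
eef_pos: [0.4851, -0.1238, 0.0253]
tool_rot: [0.043, -0.042, 0.706, -0.706]
contact_force: [0.2, 0.4, 0.2]
gripper_width: 0.199
board (array([ 0.50993772, -0.14404125,  0.12026245]), 18, np.float64(2.0445761056420153e-06))
TCP [ 0.48506416 -0.12378706  0.02532907] in board mm [-22.3  23.1] tool x in board deg -180.0
pawn 0.98 [322.7 206.5] board [ 2.2 22.1]
 mask 0.59 [287. 176. 359. 270.] 5229
```

View pics/w3.png

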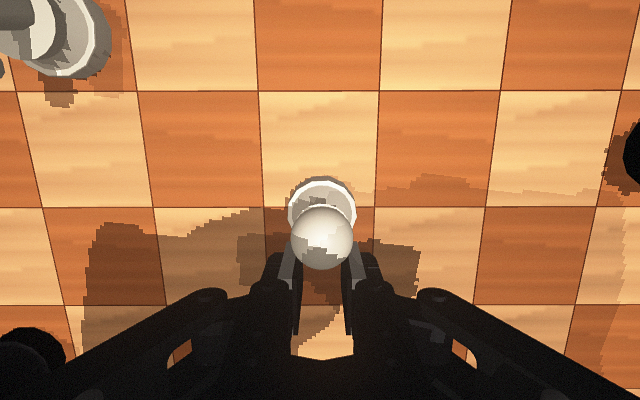

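Pawn upright and seated between the fingertips, at about board (2, 22) mm. I'll push 23 mm further.

```bash
python3 -m crank '[{"linear":[-0.004,0,0],"dr":[0,0,0],"hand":-0.6},{"linear":[-0.008,0,-0.0005],"dr":[0,0,0],"hand":-0.6},{"linear":[-0.012,0,-0.001],"dr":[0,0,0],"hand":-0.6},{"linear":[-0.016,0,-0.0015],"dr":[0,0,0],"hand":-0.6},{"linear":[-0.02,0,-0.002],"dr":[0,0,0],"hand":-0.6},{"linear":[-0.023,0,-0.002],"dr":[0,0,0],"hand":-0.6},{"linear":[-0.023,0,-0.002],"dr":[0,0,0],"hand":-0.6},{"linear":[-0.023,0,-0.002],"dr":[0,0,0],"hand":-0.6},{"linear":[-0.01,0,-0.002],"dr":[0,0,0],"hand":-0.6},{"linear":[0.015,0,-0.002],"dr":[0,0,0],"hand":-0.6}]'; python3 look.py 4
```

```text
t: 5.45
eef_pos: [0.4715, -0.1234, 0.0256]
tool_rot: [0.044, -0.041, 0.706, -0.706]
contact_force: [-0.4, -0.1, 0.6]
gripper_width: 0.2
board (array([ 0.50999661, -0.14405148,  0.11997469]), 24, np.float64(0.0397430164710208))
TCP [ 0.47150305 -0.12342227  0.02563397] in board mm [-35.7  25.1] tool x in board deg -180.0
pawn 0.77 [321.2 124.9] board [24.5 24.8]
 mask 0.85 [287.  88. 360. 164.] 4361
```

View pics/w4.png

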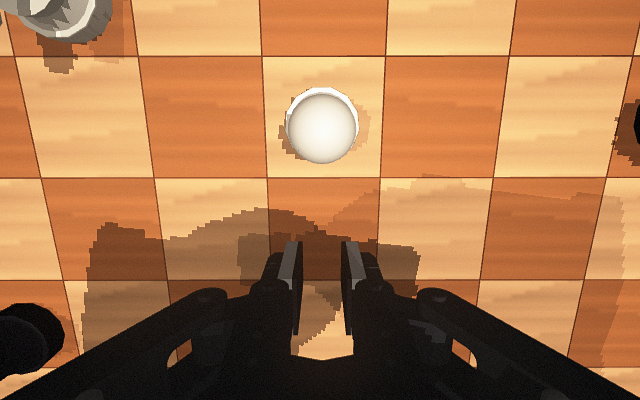

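The pawn stands upright at board (24.5, 24.8) mm, 0.5 mm from the goal, and the fingers are clear. Next I go up and over to the clock, shutting the fingers.

```bash
python3 -m crank '[{"linear":[0.01,-0.04,0],"dr":[0,0,0],"hand":-0.6},{"linear":[0.015,-0.08,0],"dr":[0,0,0],"hand":-1},{"linear":[0.015,-0.12,0],"dr":[0,0,0],"hand":-1},{"linear":[0.02,-0.16,-0.01],"dr":[0,0,0],"hand":-1},{"linear":[0.02,-0.175,-0.05],"dr":[0,0,0],"hand":-1},{"linear":[0.02,-0.175,-0.09],"dr":[0,0,0],"hand":-1},{"linear":[0.02,-0.175,-0.13],"dr":[0,0,0],"hand":-1},{"linear":[0.02,-0.175,-0.17],"dr":[0,0,0],"hand":-1},{"linear":[0.02,-0.175,-0.21],"dr":[0,0,0],"hand":-1},{"linear":[0.02,-0.175,-0.25],"dr":[0,0,0],"hand":-1}]'; python3 -m crank '[{"linear":[0,0,-0.04],"dr":[0,0,0],"hand":-1},{"linear":[0,0,-0.08],"dr":[0,0,0],"hand":-1},{"linear":[0,0,-0.12],"dr":[0,0,0],"hand":-1},{"linear":[0,0,-0.16],"dr":[0,0,0],"hand":-1},{"linear":[0,0,-0.2],"dr":[0,0,0],"hand":-1},{"linear":[0,0,-0.205],"dr":[0,0,0],"hand":-1},{"linear":[0,0,-0.205],"dr":[0,0,0],"hand":-1}]'
cat > lc.py <<'E'
from h import *
import sys
o=bot.get_obs(); im=bot.read_camera('wrist'); C=cam('wrist',o); cv2.imwrite(f'pics/c{sys.argv[1]}.png',im)
q=o['tool_rot']; R=Ro.from_quat([q[1],q[2],q[3],q[0]]).as_matrix(); e=o['eef_pos']
print('TCP',e,'yaw x',np.arctan2(R[1,0],R[0,0]),'rocker/force',o['contact_force'])
for n,z in(('near_pad',.095),('far_pad',.076)):
    for s in bot.place_of('wrist',n)[:3]:
        X=ray(s['xy'],z,C); print(n,round(s['score'],2),np.round(s['xy'],1),X.round(4),'tool shift',(R.T@(X-e)).round(4))
E
python3 lc.py 1
```

```text
t: 6.43
eef_pos: [0.4193, 0.1241, 0.201]
tool_rot: [0.043, -0.041, 0.706, -0.706]
contact_force: [1.3, -0.0, 0.2]
gripper_width: 0.003
t: 7.02
eef_pos: [0.3939, 0.3292, 0.2006]
tool_rot: [0.044, -0.044, 0.707, -0.705]
contact_force: [-0.3, -1.0, -0.3]
gripper_width: -0.003
TCP [0.39392283 0.32915301 0.20058854] yaw x -3.016929127499755 rocker/force [-0.27181812 -1.03729188 -0.25059697]
near_pad 0.85 [102.7 354.6] [0.2368 0.4956 0.095 ] tool shift [ 0.1352  0.106  -0.1845]
near_pad 0.67 [320.6 116.7] [0.4539 0.337  0.095 ] tool shift [-6.050e-02  1.056e-01 -1.000e-04]
far_pad 0.89 [161.5 214.1] [0.3614 0.455  0.076 ] tool shift [ 0.0166  0.1249 -0.1286]
far_pad 0.79 [439.4 256.8] [0.3528 0.2245 0.076 ] tool shift [0.0538 0.1243 0.099 ]
far_pad 0.66 [234.7  84.6] [0.4681 0.4021 0.076 ] tool shift [-0.0827  0.1248 -0.0629]
```

View pics/c1.png

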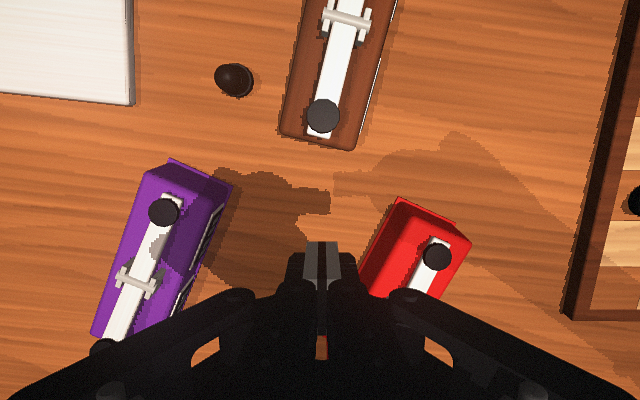

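The near pad of the brown clock is at (323,116). The red and purple look-alikes are to the lower right and lower left, and the taken pawn is at (234,80), well to the side. I'll go over the pad, then down to about 8 mm above it.

```bash
python3 -m crank '[{"linear":[-0.03,0,0],"dr":[0,0,0],"hand":-1},{"linear":[-0.059,0,0.0005],"dr":[0,0,0],"hand":-1},{"linear":[-0.059,0.03,0.0005],"dr":[0,0,0],"hand":-1},{"linear":[-0.059,0.06,0.0005],"dr":[0,0,0],"hand":-1},{"linear":[-0.059,0.085,0.0005],"dr":[0,0,0],"hand":-1},{"linear":[-0.059,0.095,0.0005],"dr":[0,0,0],"hand":-1},{"linear":[-0.059,0.095,0.0005],"dr":[0,0,0],"hand":-1},{"linear":[-0.059,0.095,0.0005],"dr":[0,0,0],"hand":-1}]'; python3 lc.py 2
```

```text
t: 7.83
eef_pos: [0.4541, 0.3311, 0.1058]
tool_rot: [-0.042, 0.042, -0.706, 0.706]
contact_force: [-0.9, 0.1, -0.3]
gripper_width: 0.0
TCP [0.45414738 0.33110387 0.10580589] yaw x -3.0238468313825595 rocker/force [-0.85781497  0.13910603 -0.29694089]
near_pad 0.92 [308.1 250.2] [0.4552 0.3372 0.095 ] tool shift [-0.0018  0.0108 -0.0059]
far_pad 0.94 [ 96.7 357.5] [0.3647 0.4528 0.076 ] tool shift [ 0.0745  0.0297 -0.1314]
```

View pics/c2.png

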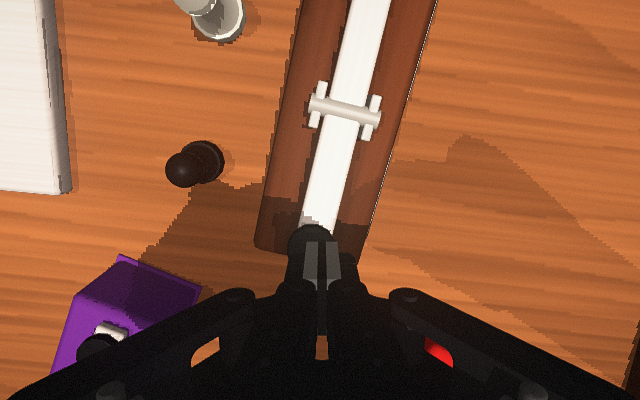

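The pad sits about 6 mm to the left of the fingertips (pad top at (309,235)). I'll correct this and press slowly, in stages.

```bash
python3 -m crank '[{"linear":[0,0,-0.004],"dr":[0,0,0],"hand":-1},{"linear":[0,0,-0.006],"dr":[0,0,0],"hand":-1},{"linear":[0,0.005,-0.006],"dr":[0,0,0],"hand":-1},{"linear":[0,0.008,-0.006],"dr":[0,0,0],"hand":-1},{"linear":[0,0.010,-0.006],"dr":[0,0,0],"hand":-1},{"linear":[0,0.012,-0.006],"dr":[0,0,0],"hand":-1},{"linear":[0,0.014,-0.006],"dr":[0,0,0],"hand":-1},{"linear":[0,0.016,-0.006],"dr":[0,0,0],"hand":-1},{"linear":[0,0.018,-0.006],"dr":[0,0,0],"hand":-1},{"linear":[0,0.018,-0.006],"dr":[0,0,0],"hand":-1}]'; python3 lc.py 3
```

```text
t: 8.82
eef_pos: [0.4528, 0.3378, 0.0868]
tool_rot: [-0.042, 0.042, -0.706, 0.706]
contact_force: [0.1, -0.7, -0.1]
gripper_width: -0.001
TCP [0.45279002 0.33777726 0.08680657] yaw x -3.022330164760819 rocker/force [ 0.05424256 -0.70721625 -0.07735522]
```

View pics/c3.png

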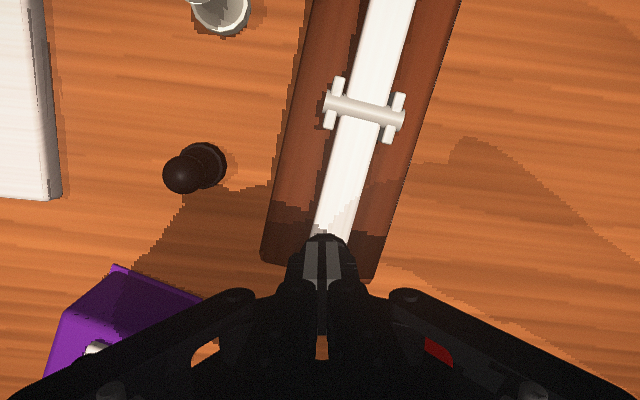

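Fingertips are over the pad now, with the wrist at z 0.087. I'll press on in 1 mm rows.

```bash
python3 -m crank '[{"linear":[0,0.001,0],"dr":[0,0,0],"hand":-1},{"linear":[0,0.002,0],"dr":[0,0,0],"hand":-1},{"linear":[0,0.003,0],"dr":[0,0,0],"hand":-1},{"linear":[0,0.004,0],"dr":[0,0,0],"hand":-1},{"linear":[0,0.005,0],"dr":[0,0,0],"hand":-1},{"linear":[0,0.006,0],"dr":[0,0,0],"hand":-1},{"linear":[0,0.007,0],"dr":[0,0,0],"hand":-1},{"linear":[0,0.007,0],"dr":[0,0,0],"hand":-1}]'; python3 -m crank '[{"linear":[0,0.0005,0],"dr":[0,0,0],"hand":-1},{"linear":[0,0.001,0],"dr":[0,0,0],"hand":-1},{"linear":[0,0.001,0],"dr":[0,0,0],"hand":-1}]'
```

```text
t: 9.63
eef_pos: [0.4526, 0.3378, 0.08]
tool_rot: [-0.042, 0.042, -0.706, 0.706]
contact_force: [-0.4, -0.6, 1.8]
gripper_width: 0.005
t: 9.88
eef_pos: [0.4527, 0.3379, 0.0792]
tool_rot: [-0.042, 0.042, -0.706, 0.706]
contact_force: [-1.7, -0.6, 2.6]
gripper_width: 0.0
```

```bash
python3 -m crank '[{"linear":[0,0.0005,0],"dr":[0,0,0],"hand":-1},{"linear":[0,0.0005,0],"dr":[0,0,0],"hand":-1}]'; python3 -m crank '[{"linear":[0,0.0004,0],"dr":[0,0,0],"hand":-1},{"linear":[0,0.0004,0],"dr":[0,0,0],"hand":-1}]';  python3 -m crank '[{"linear":[0,0.0003,0],"dr":[0,0,0],"hand":-1},{"linear":[0,0.0003,0],"dr":[0,0,0],"hand":-1}]'
```

```text
t: 10.05
eef_pos: [0.4528, 0.338, 0.0787]
tool_rot: [0.042, -0.042, 0.706, -0.706]
contact_force: [-1.6, -0.6, 3.5]
gripper_width: -0.003
t: 10.22
eef_pos: [0.4528, 0.338, 0.0783]
tool_rot: [0.042, -0.042, 0.706, -0.706]
contact_force: [-2.4, -1.0, 1.8]
gripper_width: -0.002
t: 10.38
eef_pos: [0.4528, 0.338, 0.0781]
tool_rot: [0.042, -0.042, 0.706, -0.706]
contact_force: [-2.6, -0.2, 3.2]
gripper_width: -0.001
```

At 78.1 mm, which matches the fully-down height. I'll lift straight up and check.

```bash
python3 -m crank '[{"linear":[0,-0.005,0],"dr":[0,0,0],"hand":-1},{"linear":[0,-0.03,0],"dr":[0,0,0],"hand":-1},{"linear":[0,-0.07,0],"dr":[0,0,0],"hand":-1},{"linear":[0.02,-0.11,0],"dr":[0,0,0],"hand":-1},{"linear":[0.04,-0.13,0],"dr":[0,0,0],"hand":-1},{"linear":[0.06,-0.13,0],"dr":[0,0,0],"hand":-1},{"linear":[0.06,-0.13,0],"dr":[0,0,0],"hand":-1},{"linear":[0.06,-0.13,0],"dr":[0,0,0],"hand":-1}]'
python3 - <<'E'
from h import *
s=bot.read_camera('scene'); s0=cv2.imread('pics/scene0.png'); t=bot.read_camera('top'); w=bot.read_camera('wrist')
f=lambda x:cv2.resize(x[110:250,230:500],(540,280),interpolation=cv2.INTER_CUBIC)
cv2.imwrite('pics/fin.png',np.vstack([f(s0),f(s)]))
d=cv2.absdiff(cv2.cvtColor(t,6),cv2.cvtColor(cv2.imread('pics/top0.png'),6))
C=cam('top')
b=[.510,-.144,.12]; print('pawn',[(x['xy'],ray(x['xy'],.018,C),round(x['score'],2)) for x in bot.place_of('top','pawn')],'goal',bpt(b,.025,.025,.018))
C=cam('scene'); print('pads',[(n,np.round(x['xy'],1)) for n in('near_pad','far_pad') for x in bot.place_of('scene',n)])
# predicted pad pixels, up/down
n,fp=np.array([.453,.338]),np.array([.588,.320])
for z1,z2 in((.095,.076),(.076,.095)): print(proj(np.r_[n,z1],C),proj(np.r_[fp,z2],C))
E
```

```text
t: 11.05
eef_pos: [0.3933, 0.3308, 0.2088]
tool_rot: [0.043, -0.042, 0.706, -0.706]
contact_force: [-0.3, 0.7, -1.0]
gripper_width: 0.002
pawn [([343.6, 209.2], array([ 0.53017816, -0.10819021,  0.018     ]), 0.39)] goal [ 0.53182741 -0.11618698  0.018     ]
pads [('near_pad', array([523.4, 199.1])), ('near_pad', array([447.3, 227.5])), ('near_pad', array([442.1, 177.3])), ('near_pad', array([283.1, 214.8])), ('far_pad', array([500.5, 221.6])), ('far_pad', array([421.5, 201.2])), ('far_pad', array([432.3, 250.8]))]
[[449.75288073 220.83164558]] [[428.77900052 254.21901948]]
[[448.61149954 226.49604783]] [[429.82674276 248.35344431]]
```

View pics/fin.png

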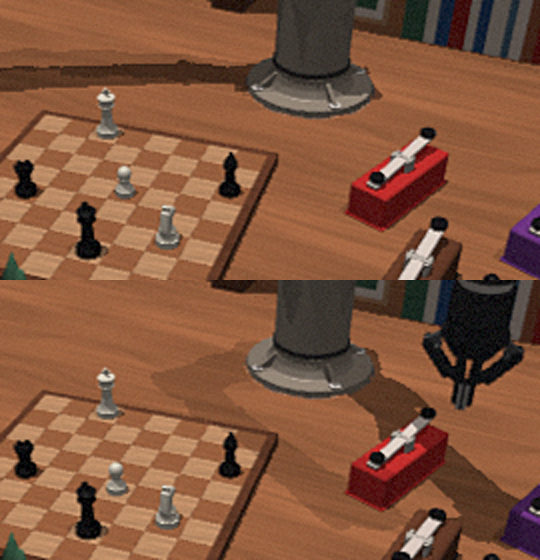

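The scene view shows the pawn upright in its new square and the other pieces on the board in place. The near pad moved from row 222.3 to 227.5, against 226.5 predicted for fully down, and the hand is clear. Handing in.

```bash
python3 -c "
from station import bot
print(bot.hand_in())"
```

```text
the job is handed in; nothing more can be done
None
```

I pushed the pawn one square ahead, pressed the brown clock's near pad down, and handed the job in at about 11 s of the 48 s allowed. No verdict was reported.

- **Pawn:** I pushed it with two slightly open fingertips against its foot. The wrist camera put it upright at board (24.5, 24.8) mm, about 0.5 mm from the square's centre. In the last check, the top camera's low-score (0.39) estimate put it about 8 mm off. That is still inside 12 mm, and I trust the closer wrist view more.
- **Clock:** I pressed the near pad down to a fingertip height of 78.1 mm, against about 78 mm when fully down. Readings between the press steps stayed around 4 N or less. In the scene camera the pad moved down from row 222.3 to 227.5, against 226.5 predicted for fully pressed.
- **Everything else:** The pieces on the board looked unmoved when I compared the pictures from before and after. The taken pawn, taken bishop and mug were not in that final crop. The hand passed well clear of all three. It ended well above the table and touching nothing.

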